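# Seat the marble jar in the tote and open its tight cap

### The job

Collect the filled marble jar from the sealing machine's catch tray and seat it, cap still on, all the way down in the empty cell of the tote, which keeps it from turning. Then unscrew its tight cap anticlockwise, stop when it comes free, lift it off and finish holding it still and level about 2 cm clear above the open mouth, with the jar still seated upright. Do not tip the jar over, and leave the tin, dish and brick where they are.

Things in the scene. Friction and masses are not known exactly. Their poses are not given: they have to be found in the camera images.
- jar: Loose square glass jar of marbles standing in the catch tray, about 0.4 kg. Body 60 x 60 mm, 74 mm high. Origin: centre of the underside; z up, x and y square to the sides. Can be carried by its screwed-on cap. Standing loose it turns along with the cap when one unscrews; in a tote cell the walls stop it after about 7 degrees.
- jar_mouth (a point): Centre of the jar's mouth, 104 mm above its underside, on top of the round neck (38 mm in diameter).
- cap: Round smooth steel screw cap on the jar, 56 mm outside diameter, 23 mm high, 60 g. Origin: centre of its lower edge, z up; screwed on, it is 88 mm above the jar's underside, and its yaw is within 6 degrees of the jar's. A sprung seal presses it up with about 11 N, so turning it takes up to about 0.5 N m.
- cap_top (a point): Centre of the cap's top. Quick thread of three lugs: free to lift straight off when turned anticlockwise (from above) to a yaw 35 to 75 degrees past the jar's; 55 is the middle, a stop comes near 80. Counting the jar's play in the cell, a turn of about 60 degrees does it. Below 35 the jar comes up with the cap. Clockwise it meets a stop at once.
- pad: Fixed square cork pad, 56 x 56 mm and 3 mm thick, on the floor of the empty cell of the tote, which is where the jar goes; either of the two cells. Origin: centre of its underside, so the seated jar's underside is 3 mm above it. x and y are square to the cell.
- tote: Fixed plywood tote, 83 x 158 mm outside, two square cells side by side along its y axis, centres at y = -37.5 and +37.5 mm. Cells 67 x 67 mm inside, floor 5 mm and walls 45 mm above the bench, walls 8 mm thick. Origin: centre of its underside. One cell holds the tin; the other has only the cork pad.
- tray: Fixed aluminium catch tray of the sealing machine, 160 x 180 mm, floor 6 mm thick (the jar stands on it), rim 22 mm high. Origin: centre of its underside. Joined to it on its -y side, from 102 mm off the origin, is the machine's grey housing, 200 x 150 mm, 135 mm high (153 with the round fitting on top).
- tin: Short round aluminium tin, 58 mm in diameter and 38 mm high, standing in the other cell. Leave alone. Origin: centre of its underside.
- dish: Dark steel dish of marbles, 90 mm across, 30 mm high, on the bench. Leave alone. Origin: centre of its underside.
- brick: Pale fire brick, 110 x 60 x 50 mm, on the bench. Leave alone. Origin: centre of its underside.
There are look-alikes about, which are no part of the job. There is more than one size of the cap; the job needs the smallest.

How it is judged:
On the way:
1. the jar is fully down in the empty cell, upright, with its cap still on (horizontal distance between jar and pad below 0.008 m and z of jar in the frame of pad below 0.008 m and angle between jar's own z axis and vertical below 0.07 rad and z of cap in the frame of jar below 0.092 m), for 0.2 s.
At the end, for the whole second after the job is handed in: The jar is in the cell with the pad (centre within 8 mm, underside within 5 mm of the pad, tilt under 4 degrees); the cap is held in the fingers, at rest, touching no part of the jar, its lower edge 5 to 45 mm above the jar's mouth, within 20 mm of the jar's axis and within 11 degrees of level (horizontal distance between jar and pad below 0.008 m and z of jar in the frame of pad below 0.008 m and angle between jar's own z axis and vertical below 0.07 rad and z of cap in the frame of jar between 0.109 and 0.149 m and horizontal distance between cap and jar below 0.02 m and angle between cap's own z axis and vertical below 0.2 rad and contact force between the fingers and cap above 1 N and contact force between cap and jar below 0.2 N and linear speed of cap below 0.02 m/s); the arm keeps its last pose, push and grip.
It fails at once if the jar is tipped over (angle between jar's own z axis and vertical above 0.6 rad).
It fails at once if the tin is disturbed (distance of tin from where it was at the start of the episode above 0.03 m).
It fails at once if the dish is disturbed (distance of dish from where it was at the start of the episode above 0.03 m).
It fails at once if the brick is disturbed (distance of brick from where it was at the start of the episode above 0.03 m).
It also fails if it takes over 38 s, if anything falls off the work surface, if the arm or the gripper's body presses on something with over 40 N, if the wrist force passes 120 N, or if a joint passes its speed limit or range.

### The arm

A 7-joint arm with a two-finger parallel gripper is mounted at the origin on the work surface. World frame = base frame: x ahead of the robot, y to its left, z up, the work surface at z = 0. Lengths are in m, angles in rad, forces in N, time in s.
With the tool pointing down it reaches from about 0.425 to 0.925 m from the base axis. Payload 6.8 kg.
Tool frame: the origin (TCP) lies on the front face of the gripper's body, between the roots of the fingers; the fingertips stand 73 mm ahead of it and the grasp point (between the pads) lies 54 mm ahead of it; z points along the fingers, y is the line along which they close (so a half turn about z gives the same grasp; the last joint's range is limited). The gripper opens to 85 mm and grips with 20 to 120 N. Pads are 22 mm wide; open, the fingers measure 114 mm over their backs; the gripper's body (76 mm by 85 mm) begins 54 mm behind the grasp point. The pads swing forward as they close: fully open they stand 13 mm farther back than shut.
Start: joints at [-1.271, 0.477, 0.022, 1.555, -0.011, 1.109, -0.083], TCP at [0.268, 0.62, 0.304] pointing down, gripper open.
Joint ranges: [-2.96, 2.96], [-0.34, 2.1], [-1.41, 1.46], [0.24, 2.44], [-1.37, 4.51], [0.17, 1.92], [-2.96, 2.96]. Speed limits (rad/s): [2.39, 2.39, 3.14, 3.14, 3.14, 3.14, 3.14].

### API

Orientations are given as a unit quaternion [w, x, y, z].
In Python, from station import bot, optics gives the robot as it stands.
- The arm moves only by the tool drive_tool, never from a script. Its argument "deltas" is a list of rows, each an object with "gripper": the closure in counts, from 0 (fully open) to 255 (shut); "offset": the shift along the tool's x, y, z in units of 1000 mm (1.0 is 1000 mm), a list of three; "angular": the turn, a rotation vector about the tool's x, y, z in units of 45 degrees (1.0 is 45 degrees), a list of three. In form: [{"gripper": gripper, "offset": [dx, dy, dz], "angular": [rx, ry, rz]}, ...]. A call has 1 to 5 rows; each row is the pose to reach, as a shift and turn from the pose commanded when the call began, along the tool's axes at that moment; what a row does not reach only later rows make up. A row lasts 1/10 s, in which the tool goes at most 50 mm and 8.59 degrees, less where a joint would pass 70% of its speed; a pose out of reach is approached as far as the arm can. A call with a number of a shift or a turn outside -1 to 1 is refused whole. A call with a gripper value outside its range is refused whole. The fingers move at their own pace and stop on an object; "grip_force" is the grip in N (left out, the last holds). Time passes only in rows, so rows that repeat a pose let the fingers close. It gives the time, the measured TCP pose, the force, the opening and the grip force at its end, in the units of the state.
- bot.get_obs(): the state, without advancing time (a new reading comes with each control period).
- optics.read_camera(name): name is "side" or "top"; returns the picture (420x560x3 uint8, blue, green, red); there is no depth.
- optics.camera_model(name): a dict with "fx", "fy", "cx", "cy" (pixels), "cam_to_world" (4x4, takes a point from camera to world coordinates). Camera axes: x right, y up, looking along -z (the intrinsics and any distortion apply to the point x, -y, -z); pixel columns grow to the right and rows downward; lengths in m; the calibration is good to about 2 mm. A picture is of the moment at which its call begins. camera_model takes no time and is no camera call.
- bot.hand_in(): hands the job in; it is judged then, once.
The state is a dict: "t": time; "q": joint angles; "joint_vel": joint speeds; "joint_torque": joint torques, N m; "eef_pos": TCP position; "tool_rot": TCP orientation; "contact_force": force on the tool from outside, world axes, zero at the start; "torque": the same for the moment, N m; "gripper_width": opening from 0.0 (shut) to 1.0 (fully open); "grasp_force": force on a finger pad.
Only numpy, scipy, OpenCV 4.12 (cv2) and the standard library are available. Lean on these libraries where they do the work, as an engineer would, in place of code of your own. Each camera call takes 0.05 s, during which the arm holds its last target. There are 200 camera calls.

## Working session

There is one attempt and no reset: what is moved stays moved. The work goes in short steps, Python scripts to look and compute and a tool call to move; the robot and the scene stay as the last step left them, time stands still between calls to the robot, and variables do not carry over. Pictures are saved under pics/ and viewed, at most 10 in all, crops included, and the job is handed in when it is done.

Besides the shell and the picture viewer there is one more tool, called after ">>>" as name(argument=value, ...) on one line, values as JSON. drive_tool: Moves the arm, as the interface text tells. Its arguments: {"type":"object","properties":{"deltas":{"type":"array"},"grip_force":{"type":"number"}},"required":["deltas"]}

```bash
mkdir -p pics; ls
python3 - <<'E'
from station import bot, optics
import cv2, numpy as np
np.set_printoptions(precision=4,suppress=True)
for n in("top","side"):
    im=optics.read_camera(n); cv2.imwrite(f"pics/{n}0.png",im); print(n,optics.camera_model(n))
print(bot.get_obs())
E
```

```text
pics
top {'fx': 427.67003430183087, 'fy': 427.67003430183087, 'cx': 275.2296681748723, 'cy': 215.14769221421315, 'cam_to_world': array([[ 0.0285,  0.9861, -0.1637,  0.3956],
       [-0.9988,  0.0347,  0.0354,  0.1566],
       [ 0.0406,  0.1625,  0.9859,  1.0177],
       [ 0.    ,  0.    ,  0.    ,  1.    ]])}
side {'fx': 399.9897893296931, 'fy': 399.9897893296931, 'cx': 277.6181776725056, 'cy': 208.1820092561244, 'cam_to_world': array([[ 0.7546,  0.3821, -0.5335,  0.0597],
       [-0.6561,  0.456 , -0.6014, -0.383 ],
       [ 0.0135,  0.8038,  0.5948,  0.6136],
       [ 0.    ,  0.    ,  0.    ,  1.    ]])}
{'t': 0.1, 'q': array([-1.2711,  0.4777,  0.0224,  1.5563, -0.0116,  1.1093, -0.0831]), 'joint_vel': array([ 0.0009, -0.0015,  0.0007, -0.0018, -0.0011, -0.0009,  0.0001]), 'joint_torque': array([  0.0043, -59.7756,   1.6137, -28.1953,   0.0129,   0.005 ,
        -0.    ]), 'eef_pos': array([0.2675, 0.6193, 0.303 ]), 'tool_rot': array([-0.0001,  0.2025,  0.9793, -0.0008]), 'contact_force': array([ 0.9575, -0.6026, -0.0459]), 'torque': array([0.0308, 0.009 , 0.0081]), 'grasp_force': 0.0, 'gripper_width': 0.9958683052788665}
```

View pics/top0.png

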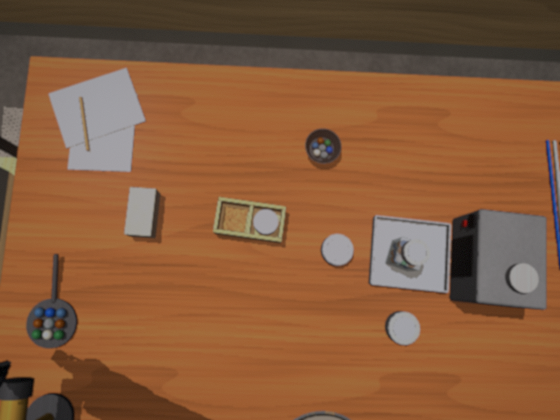

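View pics/side0.png

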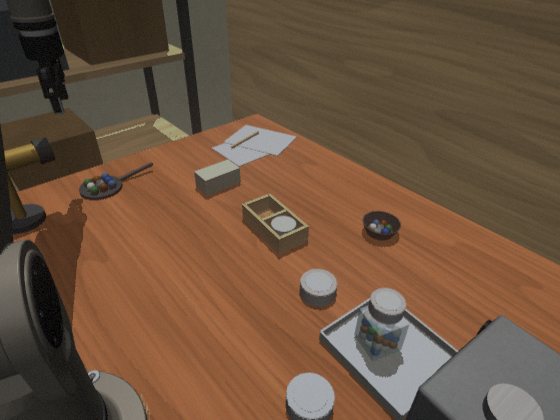

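The top view shows a tray with the jar, its cap at about (414,253). Similar-looking caps are loose on the bench at (338,250) and (403,328), and the round fitting sits on the machine at (523,278). Only the one at (414,253) sits on a glass jar inside the tray, and it is also the smallest. In the tote, the cork cell is at (237,219) and the tin at (266,222). I'll confirm this in enlarged crops.

Run:
```python
import cv2, numpy as np
t=cv2.imread("pics/top0.png"); s=cv2.imread("pics/side0.png")
def crop(im,x,y,w,h,k): return cv2.resize(im[y:y+h,x:x+w],None,fx=k,fy=k,interpolation=cv2.INTER_CUBIC)
a=np.hstack([crop(t,365,210,100,90,4),crop(t,205,190,100,90,4)])
cv2.imwrite("pics/c1.png",np.clip(a*1.3,0,255).astype(np.uint8))
a=np.hstack([crop(s,310,280,120,120,3.333),crop(s,230,185,120,120,3.333)])
cv2.imwrite("pics/c2.png",a); print(a.shape)
```

```text
(400, 800, 3)
```

View pics/c1.png

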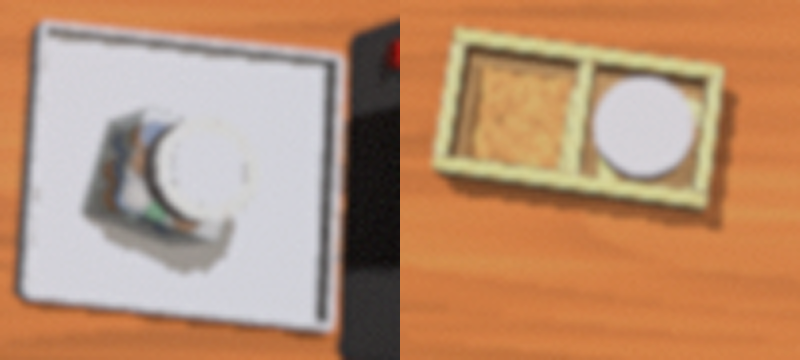

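View pics/c2.png

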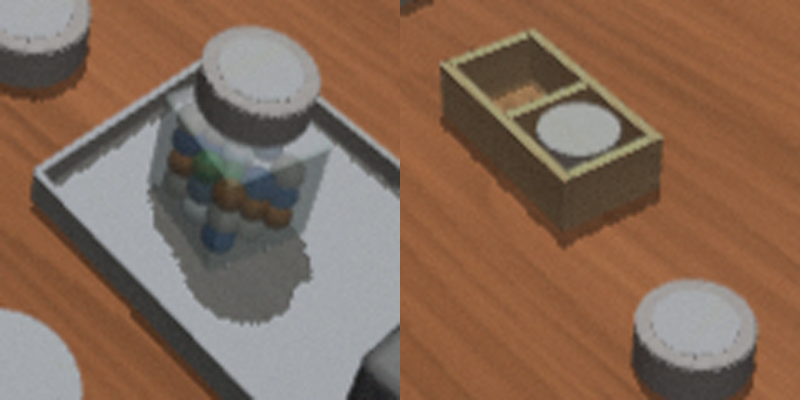

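The crops confirm it: the cap is at top px (416,252) and side px (389,300), on the glass jar in the tray, with the jar turned a little. The empty cork cell is the left (+y) one. Next I'll unproject the points.

```bash
cat > h.py <<'E'
import numpy as np, cv2
from station import bot, optics
from scipy.optimize import least_squares
np.set_printoptions(precision=4,suppress=True)
M={n:optics.camera_model(n) for n in("top","side")}
def ray(n,p):
    m=M[n];T=m["cam_to_world"]
    d=T[:3,:3]@[(p[0]-m["cx"])/m["fx"],-(p[1]-m["cy"])/m["fy"],-1]
    return T[:3,3],d
def at(n,p,z):
    o,d=ray(n,p); return o+d*(z-o[2])/d[2]
def proj(n,X):
    m=M[n];T=m["cam_to_world"]; c=(np.atleast_2d(X)-T[:3,3])@T[:3,:3]
    return np.c_[m["cx"]-m["fx"]*c[:,0]/c[:,2], m["cy"]+m["fy"]*c[:,1]/c[:,2]]
def tri(pt,ps):
    A=[];b=[]
    for n,p in(("top",pt),("side",ps)):
        o,d=ray(n,p);d=d/np.linalg.norm(d);P=np.eye(3)-np.outer(d,d);A.append(P);b.append(P@o)
    x,*_=np.linalg.lstsq(np.vstack(A),np.hstack(b),rcond=None); return x
def c1(p): return (p[0]/4+365-.4,p[1]/4+210-.4) if p[0]<400 else ((p[0]-400)/4+205-.4,p[1]/4+190-.4)
def c2(p): return (p[0]*.3+310-.4,p[1]*.3+280-.4) if p[0]<400 else ((p[0]-400)*.3+230-.4,p[1]*.3+185-.4)
E
python3 - <<'E'
from h import *
t,s=c1((202,168)),c2((262,68))
print("cap",tri(t,s),at("top",t,.117),at("side",s,.117))
tc=[c1(p) for p in((455,30),(722,68),(705,208),(433,170))]
sc=[c2(p) for p in((533,33),(660,137),(567,178),(443,65))]
for a,b in zip(tc,sc): print("tote",at("top",a,.045),at("side",b,.045),tri(a,b)[2])
# fit; corners order: far/+y, far/-y, near/-y, near/+y
loc=np.array([[.0415,.079],[.0415,-.079],[-.0415,-.079],[-.0415,.079]])
for use in(("top",),("side",),("top","side")):
    def f(v):
        c,S=np.cos(v[2]),np.sin(v[2]);W=np.c_[loc@np.array([[c,S],[-S,c]])+v[:2],np.full(4,.045)]
        return np.hstack([(proj(n,W)-(tc if n=="top" else sc)).ravel() for n in use])
    r=least_squares(f,[.4,.22,0]);v=r.x
    print(use,v,np.degrees(v[2]),r.fun, "pad",v[:2]+.0375*np.array([-np.sin(v[2]),np.cos(v[2])]))
# cork pad centre z=.008, tray corners z=.022
print("pad",at("top",c1((525,117)),.008))
for p in((38,22),(345,52),(330,332),(18,298)): print("tray",at("top",c1(p),.022))
# jar corners
for p in((112,122),(85,215),(205,242)): print("jar base",at("top",c1(p),.006))
for p in((210,270),(330,150),(172,95)): print("jar side",at("side",c2(p),.08))
print("jar side base",at("side",c2((210,270)),.006))
E
```

```text
cap [ 0.4785 -0.1791  0.1148] [ 0.4768 -0.1767  0.117 ] [ 0.4786 -0.1812  0.117 ]
tote [0.5947 0.2543 0.045 ] [0.5918 0.2483 0.045 ] 0.03966471846210923
tote [0.578  0.0994 0.045 ] [0.5779 0.098  0.045 ] 0.04398687094107114
tote [0.4963 0.1071 0.045 ] [0.5017 0.1068 0.045 ] 0.04730873801255848
tote [0.513  0.2627 0.045 ] [0.5154 0.2589 0.045 ] 0.043397445605481186
('top',) [ 0.5455  0.1809 -0.1052] -6.026907291577058 [-0.3146 -0.1673  0.623  -0.2005  0.183   0.1672 -0.4783  0.1695] pad [0.5494 0.2182]
('side',) [ 0.5474  0.1789 -0.1023] -5.859702180305628 [ 0.2309 -1.5548  1.4636 -0.0594 -0.5927  1.2266 -1.1174 -0.3306] pad [0.5512 0.2162]
('top', 'side') [ 0.5465  0.1799 -0.1034] -5.925096861900659 [ 0.0681 -0.5086  1.0088 -0.6604  0.6392 -0.2981 -0.0249 -0.1739 -0.2673
 -1.6107  0.8389 -0.0997 -1.2678  1.1594 -1.6508 -0.4097] pad [0.5503 0.2172]
pad [0.551  0.2139 0.008 ]
tray [ 0.5693 -0.1149  0.022 ]
tray [ 0.5576 -0.3004  0.022 ]
tray [ 0.3921 -0.285   0.022 ]
tray [ 0.4065 -0.1017  0.022 ]
jar base [ 0.5127 -0.1636  0.006 ]
jar base [ 0.4566 -0.1464  0.006 ]
jar base [ 0.4428 -0.2184  0.006 ]
jar side [ 0.3966 -0.2215  0.08  ]
jar side [ 0.4929 -0.2188  0.08  ]
jar side [ 0.4606 -0.1472  0.08  ]
jar side base [ 0.4434 -0.1991  0.006 ]
```

```bash
cat >> h.py <<'E'
from scipy.spatial.transform import Rotation as Ro
def go(pos,yaw=None):
    """offset/angular from measured pose to tool-down pose with tool y at yaw (deg, mod 180)"""
    o=bot.get_obs();R=Ro.from_quat(o["tool_rot"],scalar_first=True)
    y=R.as_matrix()[:,1];cur=np.degrees(np.arctan2(y[1],y[0]))
    if yaw is None: yaw=cur
    yaw=cur+(yaw-cur+90)%180-90
    a=np.radians(yaw);Y=np.array([np.cos(a),np.sin(a),0]);Z=np.array([0,0,-1.]);T=Ro.from_matrix(np.c_[np.cross(Y,Z),Y,Z])
    print("t",o["t"],"pos",o["eef_pos"],"yaw",cur,"F",o["contact_force"],"w",o["gripper_width"],o["grasp_force"],"q7",o["q"][6])
    print("offset",R.inv().apply(np.array(pos)-o["eef_pos"]),"angular",(R.inv()*T).as_rotvec()/(np.pi/4))
E
python3 - <<'E'
from h import *
go((.47,.22,.28),24); go((.4777,-.179,.28),-20)
E
```

```text
t 0.1 pos [0.2675 0.6193 0.303 ] yaw 66.63492859082751 F [ 0.9575 -0.6026 -0.0459] w 0.9958683052788665 0.0 q7 -0.0830844682944533
offset [-0.3442 -0.2862  0.0235] angular [-0.0019  0.0008  0.9474]
t 0.1 pos [0.2675 0.6193 0.303 ] yaw 66.63492859082751 F [ 0.9575 -0.6026 -0.0459] w 0.9958683052788665 0.0 q7 -0.0830844682944533
offset [-0.5095 -0.6494  0.0241] angular [-0.0015  0.0016  1.9252]
```

>>> drive_tool(deltas=[{"gripper": 0,"offset": [-0.035,-0.029,0.002],"angular": [0,0,0.1]},{"gripper": 0,"offset": [-0.07,-0.058,0.005],"angular": [0,0,0.2]},{"gripper": 0,"offset": [-0.105,-0.087,0.007],"angular": [0,0,0.3]},{"gripper": 0,"offset": [-0.14,-0.116,0.01],"angular": [0,0,0.4]},{"gripper": 0,"offset": [-0.175,-0.145,0.012],"angular": [0,0,0.5]}], grip_force=60)

```text
t: 0.6
eef_pos: [0.3713, 0.4152, 0.2914]
tool_rot: [-0.0, 0.391, 0.92, -0.0]
contact_force: [0.5, 1.4, 0.7]
gripper_width: 1.002
grasp_force: 0.0
```

```bash
python3 -c "
from h import *
go((.47,.22,.28),24)"
```

```text
t 0.6 pos [0.3713 0.4152 0.2914] yaw 43.95032194450234 F [0.509  1.4237 0.7168] w 1.001653557122922 0.0 q7 -0.13569926381593114
offset [-0.209  -0.0644  0.0115] angular [-0.0009  0.0003  0.4433]
```

>>> drive_tool(deltas=[{"gripper": 0,"offset": [-0.045,-0.014,0.002],"angular": [0,0,0.09]},{"gripper": 0,"offset": [-0.09,-0.028,0.005],"angular": [0,0,0.18]},{"gripper": 0,"offset": [-0.135,-0.042,0.007],"angular": [0,0,0.27]},{"gripper": 0,"offset": [-0.18,-0.055,0.01],"angular": [0,0,0.36]},{"gripper": 0,"offset": [-0.215,-0.065,0.011],"angular": [0,0,0.44]}])

```text
t: 1.1
eef_pos: [0.4746, 0.2144, 0.2806]
tool_rot: [0.0, 0.544, 0.839, -0.0]
contact_force: [0.1, 0.4, 1.5]
gripper_width: 0.994
grasp_force: 0.0
```

```bash
python3 -c "
from h import *
go((.4777,-.179,.25),-20)"
```

```text
t 1.1 pos [0.4746 0.2144 0.2806] yaw 24.038771459839637 F [0.0718 0.4314 1.488 ] w 0.9937975945935893 0.0 q7 -0.027471254088554855
offset [-0.3605 -0.1574  0.0309] angular [-0.0005  0.0011  0.9786]
```

>>> drive_tool(deltas=[{"gripper": 0,"offset": [-0.041,-0.018,0],"angular": [0,0,0.11]},{"gripper": 0,"offset": [-0.082,-0.036,0],"angular": [0,0,0.22]},{"gripper": 0,"offset": [-0.123,-0.054,0],"angular": [0,0,0.33]},{"gripper": 0,"offset": [-0.164,-0.072,0],"angular": [0,0,0.44]},{"gripper": 0,"offset": [-0.2,-0.088,0],"angular": [0,0,0.55]}])

```text
t: 1.6
eef_pos: [0.4756, -0.0032, 0.2808]
tool_rot: [-0.0, 0.711, 0.703, -0.0]
contact_force: [0.1, -0.4, -0.1]
gripper_width: 1.002
grasp_force: 0.0
```

```bash
python3 -c "
from h import *
go((.4777,-.179,.25),-20)"
```

```text
t 1.6 pos [ 0.4756 -0.0032  0.2808] yaw -0.675016037121912 F [ 0.0706 -0.3888 -0.0729] w 1.001734502573526 0.0 q7 -0.014122202391243075
offset [-0.1758  0.0042  0.0308] angular [-0.0002 -0.      0.4294]
```

>>> drive_tool(deltas=[{"gripper": 0,"offset": [-0.04,0.001,0.005],"angular": [0,0,0.1]},{"gripper": 0,"offset": [-0.08,0.002,0.012],"angular": [0,0,0.2]},{"gripper": 0,"offset": [-0.12,0.003,0.02],"angular": [0,0,0.3]},{"gripper": 0,"offset": [-0.155,0.004,0.027],"angular": [0,0,0.38]},{"gripper": 0,"offset": [-0.176,0.004,0.031],"angular": [0,0,0.43]}])

```text
t: 2.1
eef_pos: [0.478, -0.1798, 0.2494]
tool_rot: [0.0, 0.82, 0.573, -0.001]
contact_force: [0.5, 1.3, 0.6]
gripper_width: 1.004
grasp_force: 0.0
```

Run:
```python
from h import *
a=optics.read_camera("side")
go((.4777,-.179,.157),-20)
p=proj("side",[[.4777,-.179,.117]])[0]; print(p, proj("side",[bot.get_obs()["eef_pos"]]))
x,y=300,180
cv2.imwrite("pics/s1.png",cv2.resize(a[y:y+200,x:x+200],None,fx=3,fy=3,interpolation=cv2.INTER_CUBIC))
```

```text
t 2.15 pos [ 0.4775 -0.1823  0.2492] yaw -20.306175253957555 F [-0.461  -2.0741  0.2862] w 0.9989345964799853 0.0 q7 0.1345295086169083
offset [ 0.0034 -0.001   0.0922] angular [ 0.0001  0.0036 -0.0068]
[386.7333 299.4884] [[405.1821 237.912 ]]
```

View pics/s1.png

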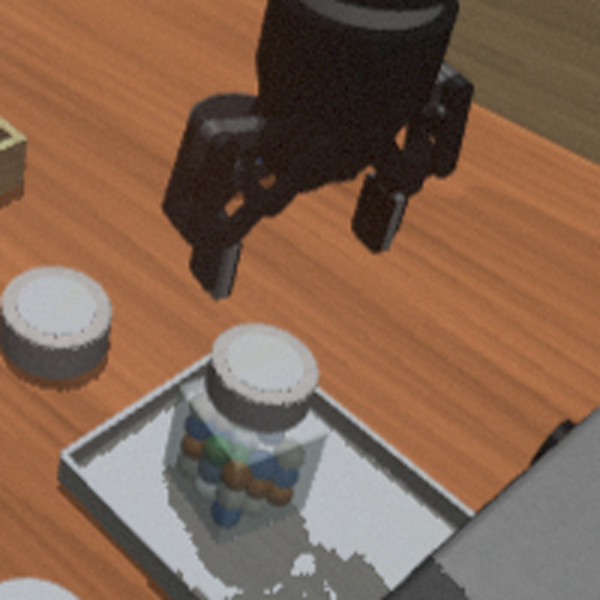

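Fingertips at crop (215,297) and (378,250) straddle the cap, which is centred at about crop (263,365), so the arm is over the target. Descending.

>>> drive_tool(deltas=[{"gripper": 0,"offset": [0.001,0,0.02],"angular": [0,0,0]},{"gripper": 0,"offset": [0.001,0,0.042],"angular": [0,0,0]},{"gripper": 0,"offset": [0.001,0,0.064],"angular": [0,0,0]},{"gripper": 0,"offset": [0.001,0,0.082],"angular": [0,0,0]},{"gripper": 0,"offset": [0.001,0,0.092],"angular": [0,0,0]}])

```text
t: 2.65
eef_pos: [0.4784, -0.1754, 0.1564]
tool_rot: [-0.001, 0.818, 0.575, -0.001]
contact_force: [0.6, 0.5, -0.4]
gripper_width: 0.998
grasp_force: 0.0
```

>>> drive_tool(deltas=[{"gripper": 50,"offset": [0,0,0],"angular": [0,0,0]},{"gripper": 110,"offset": [0,0,0],"angular": [0,0,0]},{"gripper": 160,"offset": [0,0,0],"angular": [0,0,0]},{"gripper": 255,"offset": [0,0,0],"angular": [0,0,0]},{"gripper": 255,"offset": [0,0,0],"angular": [0,0,0]}], grip_force=60)

```text
t: 3.15
eef_pos: [0.4794, -0.1761, 0.1588]
tool_rot: [0.0, 0.818, 0.575, 0.0]
contact_force: [-4.2, 0.8, 6.1]
gripper_width: 0.644
grasp_force: 63.5
```

>>> drive_tool(deltas=[{"gripper": 255,"offset": [0,0,0],"angular": [0,0,0]},{"gripper": 255,"offset": [0,0,0],"angular": [0,0,0]},{"gripper": 255,"offset": [0,0,0],"angular": [0,0,0]}], grip_force=80)

```text
t: 3.45
eef_pos: [0.4793, -0.1761, 0.1589]
tool_rot: [0.0, 0.818, 0.575, 0.001]
contact_force: [-3.0, 1.3, 9.1]
gripper_width: 0.643
grasp_force: 82.4
```

>>> drive_tool(deltas=[{"gripper": 255,"offset": [0,0,-0.01],"angular": [0,0,0]},{"gripper": 255,"offset": [0,0,-0.025],"angular": [0,0,0]},{"gripper": 255,"offset": [0,0,-0.045],"angular": [0,0,0]},{"gripper": 255,"offset": [0,0,-0.07],"angular": [0,0,0]},{"gripper": 255,"offset": [0,0,-0.09],"angular": [0,0,0]}])

```text
t: 3.95
eef_pos: [0.479, -0.1761, 0.2493]
tool_rot: [0.0, 0.818, 0.575, 0.0]
contact_force: [0.7, 0.5, -4.3]
gripper_width: 0.636
grasp_force: 86.2
```

```bash
python3 -c "
from h import *
go((.55,.217,.25),-7)"
```

```text
t 3.95 pos [ 0.479  -0.1761  0.2493] yaw -19.783930446796187 F [ 0.7007  0.4938 -4.3321] w 0.6355473366339047 86.1645879450193 q7 0.13419978716430492
offset [ 0.3939 -0.0662 -0.0008] angular [ 0.0006  0.0001 -0.2841]
```

>>> drive_tool(deltas=[{"gripper": 255,"offset": [0.012,-0.002,0],"angular": [0,0,-0.02]},{"gripper": 255,"offset": [0.037,-0.006,0],"angular": [0,0,-0.04]},{"gripper": 255,"offset": [0.067,-0.011,0],"angular": [0,0,-0.06]},{"gripper": 255,"offset": [0.097,-0.016,0],"angular": [0,0,-0.08]},{"gripper": 255,"offset": [0.127,-0.021,0],"angular": [0,0,-0.1]}])

```text
t: 4.45
eef_pos: [0.5017, -0.047, 0.2468]
tool_rot: [-0.001, 0.794, 0.608, -0.001]
contact_force: [0.4, 0.7, -5.7]
gripper_width: 0.641
grasp_force: 86.1
```

```bash
python3 -c "
from h import *
go((.55,.217,.25),-7)"
```

```text
t 4.45 pos [ 0.5017 -0.047   0.2468] yaw -15.14990938694595 F [ 0.3715  0.7104 -5.7367] w 0.6409185919407403 86.09454012592323 q7 -0.07421047208951502
offset [ 0.2674 -0.0224 -0.0032] angular [-0.0021 -0.0001 -0.1811]
```

>>> drive_tool(deltas=[{"gripper": 255,"offset": [0.03,-0.002,-0.001],"angular": [0,0,-0.02]},{"gripper": 255,"offset": [0.06,-0.005,-0.002],"angular": [0,0,-0.04]},{"gripper": 255,"offset": [0.09,-0.007,-0.003],"angular": [0,0,-0.07]},{"gripper": 255,"offset": [0.12,-0.01,-0.003],"angular": [0,0,-0.09]},{"gripper": 255,"offset": [0.15,-0.012,-0.003],"angular": [0,0,-0.11]}])

```text
t: 4.95
eef_pos: [0.5292, 0.1008, 0.2496]
tool_rot: [-0.001, 0.767, 0.642, -0.001]
contact_force: [0.4, -0.4, -4.4]
gripper_width: 0.635
grasp_force: 86.1
```

>>> drive_tool(deltas=[{"gripper": 255,"offset": [0.03,-0.002,0],"angular": [0,0,-0.02]},{"gripper": 255,"offset": [0.06,-0.005,0],"angular": [0,0,-0.04]},{"gripper": 255,"offset": [0.09,-0.008,0],"angular": [0,0,-0.06]},{"gripper": 255,"offset": [0.11,-0.009,0],"angular": [0,0,-0.07]},{"gripper": 255,"offset": [0.117,-0.01,0],"angular": [0,0,-0.07]}])

```text
t: 5.45
eef_pos: [0.5406, 0.2186, 0.2498]
tool_rot: [-0.001, 0.748, 0.663, -0.0]
contact_force: [0.4, 0.1, -4.5]
gripper_width: 0.636
grasp_force: 86.1
```

>>> drive_tool(deltas=[{"gripper": 255,"offset": [0,0,0],"angular": [0,0,0]},{"gripper": 255,"offset": [0,0,0],"angular": [0,0,0]}])

```text
t: 5.65
eef_pos: [0.5413, 0.2136, 0.2506]
tool_rot: [0.0, 0.751, 0.661, -0.001]
contact_force: [-0.7, -0.1, -4.6]
gripper_width: 0.633
grasp_force: 86.1
```

Run:
```python
from h import *
s=optics.read_camera("side");t=optics.read_camera("top")
go((.55,.217,.25),-7)
P=np.array([[.55,.217,.1]]);a=proj("side",P)[0].astype(int)-80;b=proj("top",P)[0].astype(int)-50
print(a,b)
A=cv2.resize(s[a[1]:a[1]+160,a[0]:a[0]+120],None,fx=3.75,fy=3.75,interpolation=cv2.INTER_CUBIC)
B=cv2.resize(t[b[1]:b[1]+150,b[0]:b[0]+87],None,fx=4,fy=4,interpolation=cv2.INTER_CUBIC)
A=cv2.resize(s[a[1]:a[1]+150,a[0]:a[0]+110],None,fx=4,fy=4,interpolation=cv2.INTER_CUBIC)
I=np.hstack([A,B]);cv2.imwrite("pics/s2.png",I);print(I.shape)
```

```text
t 5.75 pos [0.5415 0.2133 0.2509] yaw -7.32543883345446 F [-0.417  -0.374  -4.6884] w 0.6343689931318902 86.08874644967727 q7 -0.40097229032660764
offset [0.0047 0.008  0.0009] angular [-0.0001  0.001  -0.0072]
[184 107] [182 162]
(600, 788, 3)
```

View pics/s2.png

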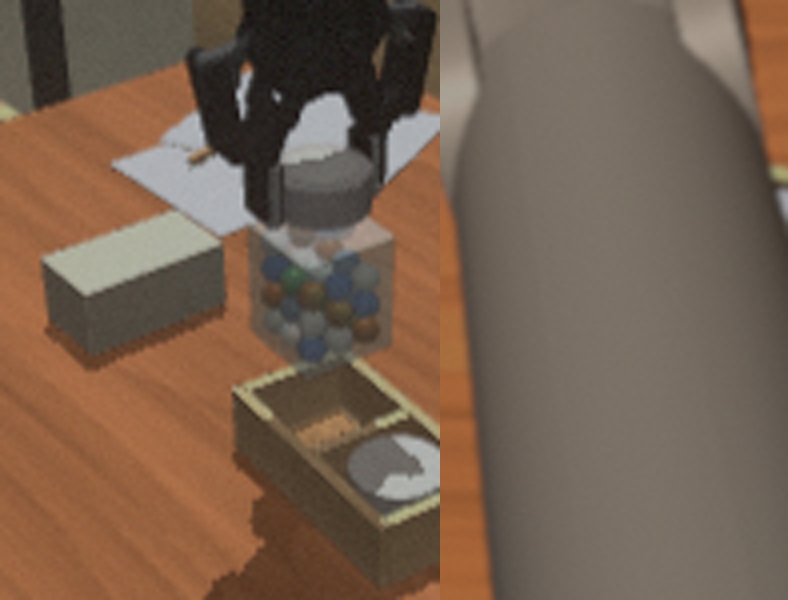

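Side view: the jar hangs upright from the cap, about 7 px above the tote. Its corners are near crop (250,228), (393,238), (250,318), (320,362) and (390,348). The arm hides the top view. I'll fit the jar's pose from the side camera.

```bash
cat > fit.py <<'E'
from h import *
def jarpts(x,y,yaw,z0):
    L=np.array([[sx*.03,sy*.03,z] for z in(0,.074) for sx,sy in((-1,-1),(1,-1),(1,1),(-1,1))])
    c,s=np.cos(yaw),np.sin(yaw)
    return L@np.array([[c,s,0],[-s,c,0],[0,0,1]])+[x,y,z0]
E
python3 - <<'E'
from fit import *
im=cv2.imread("pics/s2.png")[:, :440]
f=lambda p:np.array(p)/4+[184,107]-.4
obs={3:(250,318),0:(320,362),1:(390,348),7:(250,228),5:(393,238)}
z0=.2509-.1529
k=list(obs);o=np.array([f(obs[i]) for i in k])
for zf in(0,1):
    g=lambda v:(proj("side",jarpts(v[0],v[1],v[2],v[3] if zf else z0))[k]-o).ravel()
    r=least_squares(g,[.5415,.2133,-.1]+[z0]*zf);print(r.x,np.degrees(r.x[2]),(r.fun*4).round(1))
    if not zf: v=r.x
def cv(P): return ((proj("side",P)-[184,107]+.4)*4).round().astype(int)
def wire(P,col):
    q=cv(P)
    for a,b in((0,1),(1,2),(2,3),(3,0),(4,5),(5,6),(6,7),(7,4),(0,4),(1,5),(2,6),(3,7)): cv2.line(im,tuple(map(int,q[a])),tuple(map(int,q[b])),col,1)
wire(jarpts(*v,z0),(0,255,0))
# tote rim from fit, pad
for (x,y,w,col) in((.5474,.1789,-.1023,(255,255,0)),):
    c,s=np.cos(w),np.sin(w)
    def T(L): return np.c_[np.array(L)@np.array([[c,s],[-s,c]])+[x,y],np.full(len(L),.045)]
    for h in([(-.0415,-.079),(.0415,-.079),(.0415,.079),(-.0415,.079)],[(-.0335,.004),(.0335,.004),(.0335,.071),(-.0335,.071)]):
        cv2.polylines(im,[cv(T(h))],True,col,1)
cv2.imwrite("pics/s3.png",cv2.resize(im[130:],None,fx=1.2,fy=1.2))
E
```

```text
[ 0.5445  0.2102 -0.0847] -4.85567156494736 [  1.3   9.4 -10.4  14.6   6.2  -6.3  -3.1 -12.3   6.1  -8.6]
[ 0.5937  0.2709 -0.0627  0.0476] -3.589994083986096 [  7.1   8.1  -8.    7.9  -0.7 -10.6   3.4  -3.1  -1.5  -2.2]
```

View pics/s3.png

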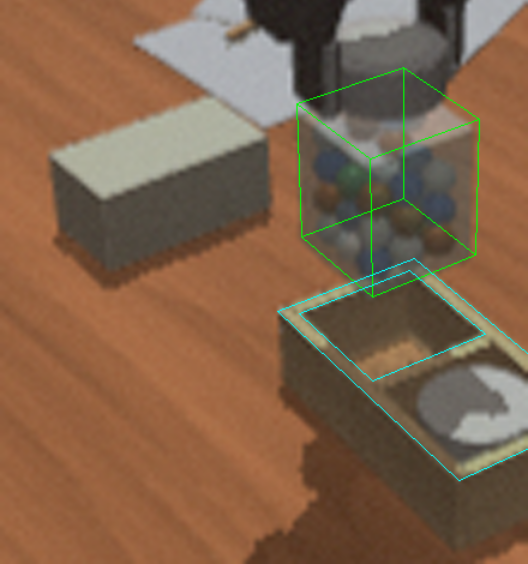

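The wireframe fit matches the visible jar edges: yaw is about −5° against −6° for the cell, and the jar sits about 8 mm in x and 6 mm in y short of the cell. I'll shift over and go down to just above the walls.

>>> drive_tool(deltas=[{"gripper": 255,"offset": [0.003,0.003,0.005],"angular": [0,0,0]},{"gripper": 255,"offset": [0.006,0.006,0.015],"angular": [0,0,0]},{"gripper": 255,"offset": [0.007,0.007,0.028],"angular": [0,0,0]},{"gripper": 255,"offset": [0.007,0.007,0.038],"angular": [0,0,0]},{"gripper": 255,"offset": [0.007,0.007,0.042],"angular": [0,0,0]}])

```text
t: 6.25
eef_pos: [0.5483, 0.2211, 0.2068]
tool_rot: [-0.0, 0.75, 0.662, -0.002]
contact_force: [-0.2, 0.3, -5.9]
gripper_width: 0.636
grasp_force: 86.1
```

>>> drive_tool(deltas=[{"gripper": 255,"offset": [0,0,0],"angular": [0,0,0]},{"gripper": 255,"offset": [0,0,0],"angular": [0,0,0]}])

```text
t: 6.45
eef_pos: [0.5493, 0.2214, 0.2089]
tool_rot: [0.0, 0.75, 0.661, -0.0]
contact_force: [0.1, -0.5, -5.2]
gripper_width: 0.639
grasp_force: 86.1
```

Run:
```python
from fit import *
s=optics.read_camera("side")
go((.5500,.2190,.161),-7)
a=np.array([215,155]);A=cv2.resize(s[a[1]:a[1]+120,a[0]:a[0]+120],None,fx=5,fy=5,interpolation=cv2.INTER_CUBIC)
A=np.clip(A*1.5,0,255).astype(np.uint8)
cv2.imwrite("pics/s4.png",A)
```

```text
t 6.5 pos [0.5495 0.2215 0.2093] yaw -7.17107565696043 F [ 0.1896 -0.0845 -5.5868] w 0.6342994182151496 86.06258306885138 q7 -0.375228266171892
offset [-0.0024  0.0008  0.0483] angular [ 0.0007 -0.0005 -0.0038]
```

View pics/s4.png

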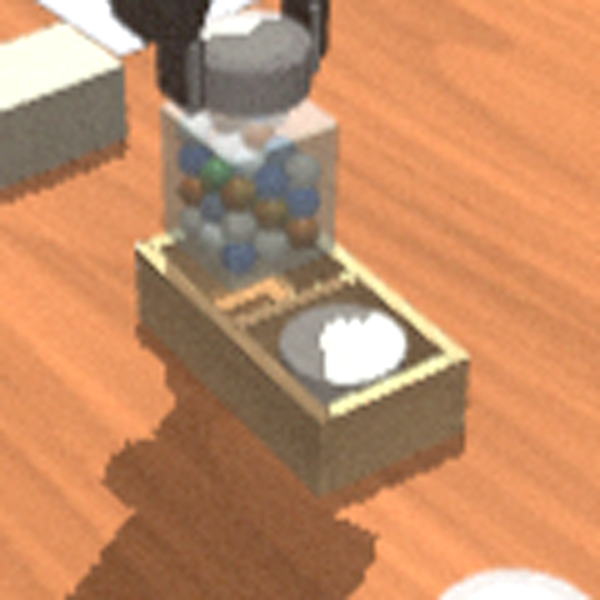

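The jar hangs just above the walls. Its left and right bottom corners read about (163,237) and (333,248), and the tote rim corners (138,245), (328,408) and (468,355). It looks about 4 mm short in +x. I'll take one sharper look for yaw.

Run:
```python
from fit import *
s=np.mean([optics.read_camera("side") for _ in range(6)],0).astype(np.uint8)
cv2.imwrite("pics/raw5.png",s)
a=np.array([240,170]);A=cv2.resize(s[a[1]:a[1]+75,a[0]:a[0]+70],None,fx=8,fy=8,interpolation=cv2.INTER_CUBIC)
l=cv2.cvtColor(A,cv2.COLOR_BGR2LAB);l[...,0]=cv2.createCLAHE(3,(4,4)).apply(l[...,0])
cv2.imwrite("pics/s5.png",cv2.cvtColor(l,cv2.COLOR_LAB2BGR))
```

```text
(no output)
```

View pics/s5.png

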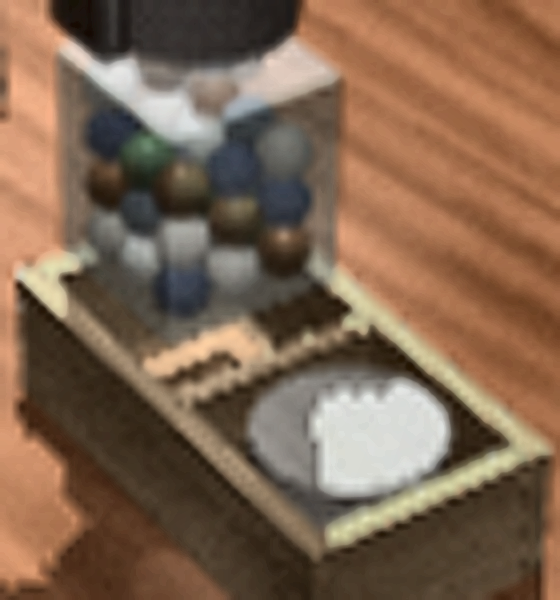

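The glass edges are clear now: top face corners (58,50), (195,148) and (340,75), bottom corners (70,252), (190,340) and (330,260). The tote rim corners are (18,275), (320,550) and (548,450).

Run:
```python
from fit import *
f=lambda p:np.array(p)/8+[240,170]-.44
obs={7:(58,50),4:(195,148),5:(340,75),3:(70,252),0:(190,340),1:(330,260)}
k=list(obs);o=np.array([f(p) for p in obs.values()])
for zf,ks in((0,k),(1,k),(0,[7,4,5]),(0,[3,0,1])):
    oo=np.array([f(obs[i]) for i in ks])
    g=lambda v:(proj("side",jarpts(v[0],v[1],v[2],v[3] if zf else .0564))[ks]-oo).ravel()
    r=least_squares(g,[.55,.22,-.1]+[.056]*zf);print("jar",r.x,np.degrees(r.x[2]),(r.fun).round(1))
to=np.array([f(p) for p in((320,550),(548,450),(18,275))])
loc=np.array([[-.0415,-.079],[.0415,-.079],[-.0415,.079]])
for zf in(0,1):
    def g(v):
        c,S=np.cos(v[2]),np.sin(v[2]);return (proj("side",np.c_[loc@np.array([[c,S],[-S,c]])+v[:2],np.full(3,v[3] if zf else .045)])-to).ravel()
    r=least_squares(g,[.547,.18,-.1]+[.045]*zf);v=r.x
    print("tote",v,np.degrees(v[2]),r.fun.round(1),"cell",v[:2]+.0375*np.array([-np.sin(v[2]),np.cos(v[2])]))
```

```text
jar [0.5506 0.2167 0.0153] 0.8750315876043325 [-0.8 -0.3 -0.9 -1.6  1.2 -2.  -1.2  0.8  0.   1.3  1.8  1.3]
jar [0.5887 0.2636 0.0189 0.0149] 1.0831391846341698 [ 0.6  1.1 -0.8 -1.  -0.3 -0.7 -0.   0.3  0.1 -0.1  0.4  0.6]
jar [0.5476 0.2123 0.0048] 0.275596059349695 [-0.6  0.8 -0.9 -0.3  1.5 -0.6]
jar [0.5532 0.2208 0.0262] 1.5003905129820134 [-1.4 -0.3 -0.   0.   1.5  0. ]
tote [ 0.548   0.1797 -0.1034] -5.926021501296295 [-0.5  0.6  0.9 -0.4 -0.4 -0.4] cell [0.5518 0.217 ]
tote [ 0.559   0.1924 -0.0962  0.0312] -5.514252286246279 [-0.4  0.3  0.2 -0.5  0.2  0.2] cell [0.5626 0.2297]
```

Jar yaw is about 6° anticlockwise of the cell, and its position is within about 1 mm. I'll turn it clockwise by about 5.5°, nudge it, and enter the cell slowly.

>>> drive_tool(deltas=[{"gripper": 255,"offset": [0,0.001,0],"angular": [0,0,0.06]},{"gripper": 255,"offset": [-0.001,0.001,0.001],"angular": [0,0,0.12]},{"gripper": 255,"offset": [-0.001,0.001,0.006],"angular": [0,0,0.12]},{"gripper": 255,"offset": [-0.001,0.001,0.012],"angular": [0,0,0.12]},{"gripper": 255,"offset": [-0.001,0.001,0.016],"angular": [0,0,0.12]}])

```text
t: 7.3
eef_pos: [0.5516, 0.2234, 0.1955]
tool_rot: [-0.001, 0.78, 0.626, 0.003]
contact_force: [-7.8, 7.8, 31.9]
gripper_width: 0.638
grasp_force: 90.0
```

>>> drive_tool(deltas=[{"gripper": 255,"offset": [0,0,0.003],"angular": [0,0,0]},{"gripper": 255,"offset": [0,0,0.006],"angular": [0,0,0]}])

```text
t: 7.5
eef_pos: [0.5517, 0.2233, 0.1892]
tool_rot: [-0.001, 0.779, 0.627, 0.003]
contact_force: [0.4, 1.3, -4.6]
gripper_width: 0.632
grasp_force: 88.7
```

It touched the rim, then slipped in: the force is back to carrying weight with the jar's bottom at about 0.036, below the wall top. Continuing down.

>>> drive_tool(deltas=[{"gripper": 255,"offset": [0,0,0.004],"angular": [0,0,0]},{"gripper": 255,"offset": [0,0,0.008],"angular": [0,0,0]},{"gripper": 255,"offset": [0,0,0.012],"angular": [0,0,0]}])

```text
t: 7.8
eef_pos: [0.5501, 0.2209, 0.1742]
tool_rot: [-0.0, 0.78, 0.626, 0.0]
contact_force: [1.6, 4.4, -2.0]
gripper_width: 0.639
grasp_force: 88.7
```

```bash
python3 -c "
from h import *
o=bot.get_obs();R=Ro.from_quat(o['tool_rot'],scalar_first=True);print(R.as_matrix()[:,2],o['torque'])
go((.5500,.2190,.161),-12)"
```

```text
[-0.      0.0005 -1.    ] [ 1.2871 -0.3684  0.1954]
t 7.8 pos [0.5501 0.2209 0.1742] yaw -12.52340037427508 F [ 1.5738  4.4029 -2.0063] w 0.6391478980555514 88.74283692799509 q7 -0.42932437740054047
offset [-0.0019  0.0003  0.0132] angular [-0.0001 -0.0006 -0.0116]
```

>>> drive_tool(deltas=[{"gripper": 255,"offset": [0,0,0.004],"angular": [0,0,0]},{"gripper": 255,"offset": [0,0,0.008],"angular": [0,0,0]},{"gripper": 255,"offset": [0,0,0.011],"angular": [0,0,0]},{"gripper": 255,"offset": [0,0,0.011],"angular": [0,0,0]}])

```text
t: 8.2
eef_pos: [0.5498, 0.2201, 0.1631]
tool_rot: [0.0, 0.78, 0.625, -0.001]
contact_force: [1.3, 3.9, -6.3]
gripper_width: 0.635
grasp_force: 88.4
```

```bash
python3 -c "
from h import *
print(bot.get_obs()['torque'])
go((.5500,.2190,.161),-12)"
```

```text
[ 1.2625 -0.4318  0.1347]
t 8.2 pos [0.5498 0.2201 0.1631] yaw -12.569943490595163 F [ 1.294   3.9413 -6.2534] w 0.6353880926523643 88.38868537684903 q7 -0.4223244800201284
offset [-0.001   0.0005  0.0021] angular [-0.0009  0.0012 -0.0127]
```

>>> drive_tool(deltas=[{"gripper": 255,"offset": [0,0,0.001],"angular": [0,0,0]},{"gripper": 255,"offset": [0,0,0.002],"angular": [0,0,0]},{"gripper": 255,"offset": [0,0,0.003],"angular": [0,0,0]}])

```text
t: 8.5
eef_pos: [0.55, 0.2204, 0.161]
tool_rot: [-0.0, 0.78, 0.625, -0.0]
contact_force: [-0.7, 2.9, 3.7]
gripper_width: 0.636
grasp_force: 89.5
```

```bash
python3 -c "
from h import *
print(bot.get_obs()['torque'])
go((.5500,.2190,.161),-12)"
```

```text
[0.7299 0.2365 0.105 ]
t 8.5 pos [0.55   0.2204 0.161 ] yaw -12.56484875277539 F [-0.6757  2.9159  3.6832] w 0.6356310389720466 89.45673633471529 q7 -0.42035598128380913
offset [-0.0013  0.0003 -0.    ] angular [-0.0002 -0.0001 -0.0126]
```

It contacts the pad at TCP z = 0.161, exactly the expected seated height. I'll open to let the jar settle, recentre by −3 mm along tool x, and regrip harder for the unscrewing.

>>> drive_tool(deltas=[{"gripper": 30,"offset": [0,0,-0.001],"angular": [0,0,0]},{"gripper": 30,"offset": [0,0,-0.001],"angular": [0,0,0]},{"gripper": 30,"offset": [0,0,-0.001],"angular": [0,0,0]},{"gripper": 30,"offset": [-0.002,0,-0.001],"angular": [0,0,0]},{"gripper": 30,"offset": [-0.003,0,-0.001],"angular": [0,0,0]}])

```text
t: 9.0
eef_pos: [0.5494, 0.2168, 0.1619]
tool_rot: [0.0, 0.78, 0.625, -0.0]
contact_force: [0.8, -0.4, -0.7]
gripper_width: 0.88
grasp_force: 0.0
```

```bash
python3 -c "
from h import *
s=np.mean([optics.read_camera('side') for _ in range(4)],0).astype(np.uint8)
cv2.imwrite('pics/s6.png',np.clip(cv2.resize(s[160:270,215:325],None,fx=5,fy=5,interpolation=cv2.INTER_CUBIC)*1.4,0,255))
go((.5500,.2170,.161),-12)"
```

```text
t 9.2 pos [0.5494 0.2173 0.1619] yaw -12.57095392611828 F [0.169  1.0902 0.4624] w 0.8825814622179126 0.0 q7 -0.4170364571807048
offset [-0.0002  0.0006  0.0009] angular [ 0.      0.     -0.0127][ WARN:0@2.154] global loadsave.cpp:1063 imwrite_ Unsupported depth image for selected encoder is fallbacked to CV_8U.
```

View pics/s6.png

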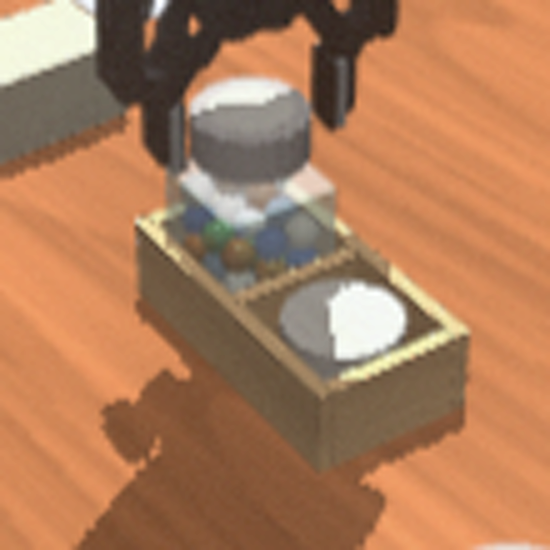

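The jar is fully seated in the cork cell with its cap on at crop (250,130), upright, with the fingers straddling it. Regrip.

>>> drive_tool(deltas=[{"gripper": 100,"offset": [0,0,0],"angular": [0,0,0]},{"gripper": 255,"offset": [0,0,0],"angular": [0,0,0]},{"gripper": 255,"offset": [0,0,0],"angular": [0,0,0]},{"gripper": 255,"offset": [0,0,0],"angular": [0,0,0]},{"gripper": 255,"offset": [0,0,0],"angular": [0,0,0]}], grip_force=110)

```text
t: 9.7
eef_pos: [0.5493, 0.2176, 0.1626]
tool_rot: [-0.0, 0.78, 0.626, -0.0]
contact_force: [-2.5, -0.7, 6.9]
gripper_width: 0.627
grasp_force: 114.4
```

```bash
python3 -c "
from h import *
print(bot.get_obs()['torque'])
go((.5500,.2170,.161),-12)"
```

```text
[-0.1577  0.5628 -0.027 ]
t 9.7 pos [0.5493 0.2176 0.1626] yaw -12.555562797611909 F [-2.4611 -0.701   6.9255] w 0.6265780318043317 114.37736572232097 q7 -0.4170518323671148
offset [-0.0004  0.0008  0.0016] angular [-0.0007 -0.0006 -0.0123]
```

Firm grip. Now I'll turn anticlockwise (negative tool z) in stages, watching the moment.

>>> drive_tool(deltas=[{"gripper": 255,"offset": [0,0,0],"angular": [0,0,-0.08]},{"gripper": 255,"offset": [0,0,0],"angular": [0,0,-0.16]},{"gripper": 255,"offset": [0,0,0],"angular": [0,0,-0.24]},{"gripper": 255,"offset": [0,0,0],"angular": [0,0,-0.32]},{"gripper": 255,"offset": [0,0,0],"angular": [0,0,-0.4]}])

```text
t: 10.2
eef_pos: [0.5498, 0.2176, 0.1625]
tool_rot: [0.0, 0.672, 0.741, 0.001]
contact_force: [-0.9, -0.2, 3.9]
gripper_width: 0.627
grasp_force: 114.4
```

```bash
python3 -c "
from h import *
print(bot.get_obs()['torque'])
go((.5500,.2170,.161),47.5)"
```

```text
[ 0.0366  0.1019 -0.1029]
t 10.2 pos [0.5498 0.2176 0.1625] yaw 5.561268372668303 F [-0.922  -0.1893  3.8895] w 0.6274584838645311 114.3969991011545 q7 -0.1582342521852961
offset [-0.0006  0.0001  0.0015] angular [ 0.0015 -0.0004 -0.932 ]
```

>>> drive_tool(deltas=[{"gripper": 255,"offset": [0,0,0],"angular": [0,0,-0.08]},{"gripper": 255,"offset": [0,0,0],"angular": [0,0,-0.16]},{"gripper": 255,"offset": [0,0,0],"angular": [0,0,-0.24]},{"gripper": 255,"offset": [0,0,0],"angular": [0,0,-0.32]},{"gripper": 255,"offset": [0,0,0],"angular": [0,0,-0.4]}])

```text
t: 10.7
eef_pos: [0.5495, 0.2179, 0.1628]
tool_rot: [-0.0, 0.548, 0.837, 0.0]
contact_force: [-3.6, -1.2, 9.1]
gripper_width: 0.626
grasp_force: 114.7
```

```bash
python3 -c "
from h import *
print(bot.get_obs()['torque'])
go((.5500,.2170,.161),47.5)"
```

```text
[-0.0148  0.6662 -0.1279]
t 10.7 pos [0.5495 0.2179 0.1628] yaw 23.56841735903126 F [-3.6188 -1.2086  9.0946] w 0.6257306710386219 114.68458140268922 q7 0.10059877098821964
offset [-0.001   0.0001  0.0018] angular [ 0.001  -0.001  -0.5318]
```

>>> drive_tool(deltas=[{"gripper": 255,"offset": [0,0,0],"angular": [0,0,-0.07]},{"gripper": 255,"offset": [0,0,0],"angular": [0,0,-0.14]},{"gripper": 255,"offset": [0,0,0],"angular": [0,0,-0.21]},{"gripper": 255,"offset": [0,0,0],"angular": [0,0,-0.27]}])

```text
t: 11.1
eef_pos: [0.5492, 0.2179, 0.1629]
tool_rot: [-0.0, 0.456, 0.89, 0.0]
contact_force: [-5.5, 0.2, 10.0]
gripper_width: 0.632
grasp_force: 114.8
```

```bash
python3 -c "
from h import *
print(bot.get_obs()['torque'])
go((.5500,.2170,.161),47.5)"
```

```text
[-0.0321  0.8955 -0.0801]
t 11.1 pos [0.5492 0.2179 0.1629] yaw 35.7008580749133 F [-5.4785  0.1932 10.0072] w 0.6318420212143061 114.81530742254108 q7 0.27604136370602567
offset [-0.0011  0.0001  0.0019] angular [ 0.0004 -0.0013 -0.2622]
```

>>> drive_tool(deltas=[{"gripper": 255,"offset": [0,0,0],"angular": [0,0,-0.07]},{"gripper": 255,"offset": [0,0,0],"angular": [0,0,-0.14]},{"gripper": 255,"offset": [0,0,0],"angular": [0,0,-0.21]},{"gripper": 255,"offset": [0,0,0],"angular": [0,0,-0.26]}])

```text
t: 11.5
eef_pos: [0.549, 0.2178, 0.1629]
tool_rot: [-0.001, 0.363, 0.932, 0.0]
contact_force: [-4.6, -1.3, 10.2]
gripper_width: 0.626
grasp_force: 114.8
```

```bash
python3 -c "
from h import *
print(bot.get_obs()['torque'])
go((.5500,.2170,.161),47.5)"
```

```text
[-0.0995  1.0222 -0.126 ]
t 11.5 pos [0.549  0.2178 0.1629] yaw 47.39163102247606 F [-4.5536 -1.2903 10.1912] w 0.6260361457638699 114.83685360755771 q7 0.4459482038477367
offset [-0.0012  0.0001  0.0019] angular [-0.0001 -0.0015 -0.0024]
```

Turned 60° without hitting a stop. Test lift of 6 mm: carrying only the cap should read about −0.6 N, with the jar about −4.5 N.

>>> drive_tool(deltas=[{"gripper": 255,"offset": [0,0,-0.002],"angular": [0,0,0]},{"gripper": 255,"offset": [0,0,-0.004],"angular": [0,0,0]},{"gripper": 255,"offset": [0,0,-0.006],"angular": [0,0,0]},{"gripper": 255,"offset": [0,0,-0.006],"angular": [0,0,0]}])

```text
t: 11.9
eef_pos: [0.5492, 0.2174, 0.1678]
tool_rot: [-0.0, 0.364, 0.931, -0.0]
contact_force: [-2.2, 0.0, 0.6]
gripper_width: 0.63
grasp_force: 115.3
```

```bash
python3 -c "
from h import *
s=np.mean([optics.read_camera('side') for _ in range(4)],0).astype(np.uint8)
cv2.imwrite('pics/s7.png',s)
print(bot.get_obs()['torque'])
go((.5500,.2170,.161),47.5)"
```

```text
[ 0.0037  0.3641 -0.05  ]
t 12.1 pos [0.5492 0.2174 0.1677] yaw 47.288483033130035 F [-1.152  -0.3436  0.4539] w 0.6263858496877401 115.26579553261399 q7 0.4428937943009018
offset [-0.0009  0.0002  0.0066] angular [-0.0008 -0.0004 -0.0047]
```

The force reads about 0, not −4.5 N, so the cap is free. Lifting on to about 36 mm in total.

>>> drive_tool(deltas=[{"gripper": 255,"offset": [0,0,-0.004],"angular": [0,0,0]},{"gripper": 255,"offset": [0,0,-0.008],"angular": [0,0,0]},{"gripper": 255,"offset": [0,0,-0.012],"angular": [0,0,0]}])

```text
t: 12.4
eef_pos: [0.5498, 0.2174, 0.1804]
tool_rot: [0.0, 0.364, 0.931, 0.0]
contact_force: [0.1, -0.7, -0.3]
gripper_width: 0.632
grasp_force: 115.3
```

>>> drive_tool(deltas=[{"gripper": 255,"offset": [0,0,-0.005],"angular": [0,0,0]},{"gripper": 255,"offset": [0,0,-0.011],"angular": [0,0,0]},{"gripper": 255,"offset": [0,0,-0.016],"angular": [0,0,0]},{"gripper": 255,"offset": [0,0,-0.019],"angular": [0,0,0]},{"gripper": 255,"offset": [0,0,-0.019],"angular": [0,0,0]}])

```text
t: 12.9
eef_pos: [0.5497, 0.2175, 0.1995]
tool_rot: [0.0, 0.364, 0.931, 0.0]
contact_force: [-0.5, 0.8, -1.1]
gripper_width: 0.631
grasp_force: 115.3
```

>>> drive_tool(deltas=[{"gripper": 255,"offset": [0,0,0],"angular": [0,0,0]},{"gripper": 255,"offset": [0,0,0],"angular": [0,0,0]},{"gripper": 255,"offset": [0,0,0],"angular": [0,0,0]}])

```text
t: 13.2
eef_pos: [0.5493, 0.2173, 0.1986]
tool_rot: [-0.0, 0.364, 0.931, -0.0]
contact_force: [-0.5, 0.4, -0.8]
gripper_width: 0.63
grasp_force: 115.3
```

Run:
```python
from h import *
s=np.mean([optics.read_camera('side') for _ in range(4)],0)
a=np.mean([cv2.imread('pics/s7.png').astype(float)],0)
go((.55,.217,.199),47.5)
# jar body in the cell: compare patches before the lift (s7) and now: marbles stay if the jar stayed
for n,P in(("marbles",[.53,.19,.07]),("neck",[.55,.2172,.105])):
    u,v=proj("side",[P])[0].astype(int); w=(slice(v-6,v+7),slice(u-8,u+9))
    A,B=a[w].astype(np.float32),s[w].astype(np.float32)
    print(n,u,v,"absdiff",np.abs(A-B).mean(), "mean now",B.mean((0,1)),"shift",cv2.phaseCorrelate(A.mean(2),B.mean(2)))
```

```text
t 13.4 pos [0.5494 0.2174 0.1988] yaw 47.28146867717679 F [ 0.4761  0.3054 -0.7207] w 0.6282191866356115 115.29820963740349 q7 0.43510919116703406
offset [-0.0007  0.0001 -0.0002] angular [-0.0002 -0.     -0.0049]
marbles 265 206 absdiff 2.66365 mean now [87.4661 91.0724 89.5045] shift ((-0.07518979237234902, 0.6243320086225337), 1.0026488423347473)
neck 264 185 absdiff 36.976246 mean now [79.6674 93.2127 87.9943] shift ((-1.0357824348920275, -0.3127894805523823), 0.6312383589921174)
```

The wrist carries −0.7 N (the cap alone), the marbles have not moved in the image, and the total lift is 36 mm, about 20 mm clear of the mouth. Handing in.

```bash
python3 -c "
from station import bot
print(bot.hand_in())"
```

```text
the job is handed in; nothing more can be done
None
```

I handed the job in at about 13.4 s, with no verdict returned: the jar is seated in the cork-pad cell, and its cap, turned about 60° anticlockwise, is held still and level about 20 mm above the mouth; the jar touched the tote rim once on the way in, at about 32 N.

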